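# Turn the canister rack and sort pop-button canisters by seal

### The arm

A 6-joint arm with a two-finger parallel gripper is mounted at the origin on a cart in front of the work surface, level with it; the furniture and walls round the work are solid. World frame = base frame: x ahead of the robot, y to its left, z up, the work surface at z = 0. Lengths are in m, angles in rad, forces in N, time in s.
With the tool pointing down it reaches from about 0.35 to 0.975 m from the base axis. Payload 17.4 kg.
Tool frame: the origin (TCP) lies on the centre line of the jaws, within the pads' length; the fingertips stand 8 mm ahead of it and the grasp point (between the pads) lies 11 mm behind it (bot.tip_extent is the distance from the TCP to the fingertips, in m); z points along the fingers, y is the line along which they close (so a half turn about z gives the same grasp; the last joint's range is limited). The gripper opens to 85 mm and grips with 20 to 120 N. Pads are 22 mm wide; open, the fingers measure 114 mm over their backs; the gripper's body (76 mm by 85 mm) begins 54 mm behind the grasp point. The pads swing forward as they close: fully open they stand 13 mm farther back than shut.
Start: joints at [-1.249, 0.116, 1.442, -0, 1.584, -0.038], TCP at [0.238, -0.632, 0.239] pointing down, gripper open.
Joint ranges: [-2.83, 2.83], [-0.83, 2.19], [0.07, 2.5], [-1.14, 4.28], [0.01, 3], [-2.97, 2.97]. Speed limits (rad/s): [1.89, 1.89, 2.22, 3.14, 3.14, 3.14].

### API

Orientations are given as a unit quaternion [x, y, z, w].
In Python, from workcell import telemetry, get_image, job_done, bot gives the robot as it stands.
- The arm moves only by the tool move_arm, never from a script. Its argument "increments" is a list that holds one entry, the list of rows, each a list of 7 numbers: the gripper command: -1 is shut, 1 is fully open, values between are in proportion, then the shift along the tool's x, y, z in m, then the turn, a rotation vector about the tool's x, y, z in rad. A call has 1 to 12 rows; each row is the pose to reach, as a shift and turn from the pose commanded when the call began, along the tool's axes at that moment; what a row does not reach only later rows make up. A row lasts 1/8 s, in which the tool goes at most 62.5 mm and 10.7 degrees, less where a joint would pass 70% of its speed; a pose out of reach is approached as far as the arm can. A call with a gripper value outside its range is refused whole. The fingers move at their own pace and stop on an object; the grip force is fixed at half the most. Time passes only in rows, so rows that repeat a pose let the fingers close. It gives the time, the measured TCP pose, the force, the opening and the grip force at its end, in the units of the state.
- telemetry.read_state(): the state, without advancing time (a new reading comes with each control period).
- get_image(name): name is "side" or "top"; returns a dict with "color" (384x512x3 uint8, red, green, blue), "fx", "fy", "cx", "cy" (pixels), "D" ([k1, k2, p1, p2, k3] as OpenCV has them; the pictures are not rectified), "eye" and "rotation" of the camera in the world. Camera axes: x right, y up, looking along -z (the intrinsics and any distortion apply to the point x, -y, -z); pixel columns grow to the right and rows downward; lengths in m; the calibration is good to about 2 mm. A picture is of the moment at which its call begins. There is no depth.
- job_done(): hands the job in; it is judged then, once.
The state is a dict: "t": time; "qpos": joint angles; "dq": joint speeds; "joint_torque": joint torques, N m; "tcp_pos": TCP position; "ee_rot": TCP orientation; "force": force on the tool from outside, world axes, zero at the start; "wrist_torque": the same for the moment, N m; "opening": opening from 0.0 (shut) to 1.0 (fully open); "finger_force": force on a finger pad.
Only numpy, scipy, OpenCV 4.12 (cv2) and the standard library are available. Lean on these libraries where they do the work, as an engineer would, in place of code of your own. Each camera call takes 0.05 s, during which the arm holds its last target. There are 200 camera calls.

### The job

The light-wood stepped rack was put back in its dark caddy the wrong way round after washing: lift it right out, turn it half round so that its high step stands at the tall back wall, and set it fully home again. Press the round button in the lid of every coffee canister until it clicks down and stays down, feeling how hard it goes: a worn seal clicks at a light touch (about 3 N) and lets the button sink flush, a good one needs a firm push (about 10 N). Stand the canisters with worn seals upright on the low front step, to be used up first, and those with good seals upright on the high back step, without shifting the timer, the green bottle or the salt shaker.

Things in the scene. Friction and masses are not known exactly. Their poses are not given: they have to be found in the camera images.
- caddy: dark wooden open box, fixed to the counter, 157 (x) by 273 (y) mm outside, 145 by 261 mm inside; floor 6 mm thick, front lip (its -x side) 24 mm high, tall back wall (+x side) 66 mm high, sides sloping between them, walls 6 mm; origin at the centre of its underside, on the counter
- step_rack: loose light-wood two-step insert, 140 (x) by 256 (y) by 82 mm, 0.4 kg; sits in the caddy with 2.5 mm to spare all round (its lowest 6 mm is 3 mm smaller all round, as a lead-in). Origin: centre of its underside, 6 mm above the caddy's origin when seated. Low step on its own -x side, high step on +x. Starts the wrong way round: high step at the caddy's low front lip
- low_step (a point): centre of the low step's flat top, 64 mm deep and 256 mm long (along the rack's y): 38 mm to -x of the rack's origin and 14 mm above it
- high_step (a point): centre of the high step's flat top, 64 mm deep and 256 mm long: 38 mm to +x of the rack's origin and 46 mm above it
- rack_grip (a point): top middle of the lifting grip, 82 mm above the rack's origin: a wooden tab 12 mm thick across the rack's x and 44 mm long along its y, to be pinched either way; it stands 26 mm above the rail (12 mm thick) that runs along y between the steps, whose top is 56 mm above the rack's origin, 10 mm higher than the high step
- canister_a: one of up to six canisters that look alike (some are absent): glass with ground coffee inside, white lid, round; 52 mm across, lid from 48 to 62 mm above the foot; origin at the centre of its foot, z up; about 0.18 kg, low and steady. Its seal is worn or good: only pressing its button tells which
- canister_a_button (a joint): stroke in m of the 34 mm round white button in the middle of this lid: 0 up (top 70 mm above the foot, 8 mm proud of the lid). Snap action: it resists at the top of its stroke with about 3 N (worn seal) or 10 N (good seal), then gives way; past 3 mm it snaps down by itself and stays: at 0.006 with a good seal (2 mm proud), at 0.008 with a worn one (flush with the lid)
- canister_b: one of up to six canisters that look alike (some are absent): glass with ground coffee inside, white lid, round; 52 mm across, lid from 48 to 62 mm above the foot; origin at the centre of its foot, z up; about 0.18 kg, low and steady. Its seal is worn or good: only pressing its button tells which
- canister_b_button (a joint): stroke in m of the 34 mm round white button in the middle of this lid: 0 up (top 70 mm above the foot, 8 mm proud of the lid). Snap action: it resists at the top of its stroke with about 3 N (worn seal) or 10 N (good seal), then gives way; past 3 mm it snaps down by itself and stays: at 0.006 with a good seal (2 mm proud), at 0.008 with a worn one (flush with the lid)
- canister_c: one of up to six canisters that look alike (some are absent): glass with ground coffee inside, white lid, round; 52 mm across, lid from 48 to 62 mm above the foot; origin at the centre of its foot, z up; about 0.18 kg, low and steady. Its seal is worn or good: only pressing its button tells which
- canister_c_button (a joint): stroke in m of the 34 mm round white button in the middle of this lid: 0 up (top 70 mm above the foot, 8 mm proud of the lid). Snap action: it resists at the top of its stroke with about 3 N (worn seal) or 10 N (good seal), then gives way; past 3 mm it snaps down by itself and stays: at 0.006 with a good seal (2 mm proud), at 0.008 with a worn one (flush with the lid)
- canister_d: one of up to six canisters that look alike (some are absent): glass with ground coffee inside, white lid, round; 52 mm across, lid from 48 to 62 mm above the foot; origin at the centre of its foot, z up; about 0.18 kg, low and steady. Its seal is worn or good: only pressing its button tells which
- canister_d_button (a joint): stroke in m of the 34 mm round white button in the middle of this lid: 0 up (top 70 mm above the foot, 8 mm proud of the lid). Snap action: it resists at the top of its stroke with about 3 N (worn seal) or 10 N (good seal), then gives way; past 3 mm it snaps down by itself and stays: at 0.006 with a good seal (2 mm proud), at 0.008 with a worn one (flush with the lid)
- canister_e: one of up to six canisters that look alike (some are absent): glass with ground coffee inside, white lid, round; 52 mm across, lid from 48 to 62 mm above the foot; origin at the centre of its foot, z up; about 0.18 kg, low and steady. Its seal is worn or good: only pressing its button tells which
- canister_e_button (a joint): stroke in m of the 34 mm round white button in the middle of this lid: 0 up (top 70 mm above the foot, 8 mm proud of the lid). Snap action: it resists at the top of its stroke with about 3 N (worn seal) or 10 N (good seal), then gives way; past 3 mm it snaps down by itself and stays: at 0.006 with a good seal (2 mm proud), at 0.008 with a worn one (flush with the lid)
- canister_f: one of up to six canisters that look alike (some are absent): glass with ground coffee inside, white lid, round; 52 mm across, lid from 48 to 62 mm above the foot; origin at the centre of its foot, z up; about 0.18 kg, low and steady. Its seal is worn or good: only pressing its button tells which
- canister_f_button (a joint): stroke in m of the 34 mm round white button in the middle of this lid: 0 up (top 70 mm above the foot, 8 mm proud of the lid). Snap action: it resists at the top of its stroke with about 3 N (worn seal) or 10 N (good seal), then gives way; past 3 mm it snaps down by itself and stays: at 0.006 with a good seal (2 mm proud), at 0.008 with a worn one (flush with the lid)
- kitchen_timer: red and cream round kitchen timer, 68 mm across, 48 mm high, a bystander; origin at the centre of its foot
- green_bottle: green bottle with a white cap, 56 mm across, 124 mm high, a bystander; origin at the centre of its foot
- salt_shaker: glass salt shaker with a steel top, 44 mm across, 90 mm high, a bystander; origin at the centre of its foot
There are look-alikes about, which are no part of the job. Leave any turquoise look-alike of the canister_e alone.

How it is judged:
By the outcome, as a careful person would: the job done as asked, in the order asked, and still so for the second after the job is handed in, with the robot touching nothing.
Of canister_a, canister_b, canister_c, canister_d, canister_e, canister_f only 3 to 4 are there at a start; the rules pass over those that are not, and their reading is None.
At some moment in a run one of canister_a, canister_b, canister_c, canister_d, canister_e, canister_f may be knocked a few centimetres aside while the robot is not near it.
It also fails if it takes over 210 s, if anything falls off the work surface, if the arm or the gripper's body presses on something with over 40 N, if the wrist force passes 120 N, or if a joint passes its speed limit or range.

## Working session

There is one attempt and no reset: what is moved stays moved. The work goes in short steps, Python scripts to look and compute and a tool call to move; the robot and the scene stay as the last step left them, time stands still between calls to the robot, and variables do not carry over. Pictures are saved under pics/ and viewed, at most 14 in all, crops included, and the job is handed in when it is done.

Besides the shell and the picture viewer there is one more tool, called after "Call:" as name(argument=value, ...) on one line, values as JSON. move_arm: Moves the arm, as the interface text tells. Its arguments: {"type":"object","properties":{"increments":{"type":"array","items":{"type":"array","items":{"type":"array","items":{"type":"number"}}}}},"required":["increments"]}

```bash
mkdir -p pics; ls; cat > h.py <<'E'
import numpy as np, cv2
from workcell import telemetry, get_image, job_done, bot
def K(im): return np.array([[im['fx'],0,im['cx']],[0,im['fy'],im['cy']],[0,0,1.]])
def ray(im,uv,z):
    p=cv2.undistortPoints(np.array([[uv]],float),K(im),np.array(im['D'],float))[0,0]
    d=np.array(im['rotation'])@np.array([p[0],-p[1],-1]); e=np.array(im['eye'])
    return e+d*(z-e[2])/d[2]
def proj(im,P):
    c=(np.array(P,float).reshape(-1,3)-np.array(im['eye']))@np.array(im['rotation'])
    c=c*[1,-1,-1]
    return cv2.projectPoints(c.reshape(-1,1,3),np.zeros(3),np.zeros(3),K(im),np.array(im['D'],float))[0][:,0]
def save(im,n): cv2.imwrite('pics/'+n+'.png',im['color'][:,:,::-1])
E
python3 - <<'E'
from h import *
a=[get_image(n) for n in('top','side')]
for i in a: print(i['eye'],i['rotation'],i['fx'],i['D'])
cv2.imwrite('pics/both.png',cv2.resize(np.hstack([i['color'] for i in a])[:,:,::-1],(800,300)))
save(a[0],'top0');save(a[1],'side0')
print(telemetry.read_state())
E
```

```text
pics
[ 0.41891121 -0.0529043   1.11933138] [ 0.06078824 -0.0327259  -0.69951961  0.71127078] 392.30984838558305 [-0.10725056  0.          0.          0.          0.        ]
[ 0.4739879  -0.73496085  0.68755295] [ 0.43803097 -0.02347467 -0.05886641  0.89672323] 387.46894916514333 [-0.0988701  0.         0.         0.         0.       ]
{'t': 0.1, 'qpos': array([-1.24877124e+00,  1.16487461e-01,  1.44219032e+00,  4.61107074e-07,
        1.58400561e+00, -3.77903760e-02]), 'dq': array([-0.00150422,  0.00022673, -0.00118188,  0.0007411 ,  0.00032117,
       -0.00254621]), 'joint_torque': array([ 1.68413226e-03, -7.33661699e+01, -6.33791041e+01,  7.84655685e-05,
        5.22335147e-03,  1.05347675e-05]), 'tcp_pos': array([ 0.23761691, -0.63162679,  0.23860771]), 'ee_rot': array([ 9.83860060e-01,  1.78938772e-01, -7.70174814e-05, -5.39902941e-04]), 'force': array([-0.38916125, -0.94155226, -0.2028033 ]), 'wrist_torque': array([-0.04656187, -0.01314962, -0.00271073]), 'finger_force': 0.0, 'opening': 0.9995789945529862}
```

Rotation is a quaternion; fix the helper, view.

```bash
sed -i "s/np.array(im\['rotation'\])/R.from_quat(im['rotation']).as_matrix()/; 1a from scipy.spatial.transform import Rotation as R" h.py; cat h.py | grep quat; python3 -c "
import cv2
for n in('top0','side0'):cv2.imwrite('pics/'+n+'b.png',cv2.resize(cv2.imread('pics/'+n+'.png'),(800,600)))"
```

```text
d=R.from_quat(im['rotation']).as_matrix()@np.array([p[0],-p[1],-1]); e=np.array(im['eye'])
    c=(np.array(P,float).reshape(-1,3)-np.array(im['eye']))@R.from_quat(im['rotation']).as_matrix()
```

View pics/top0b.png

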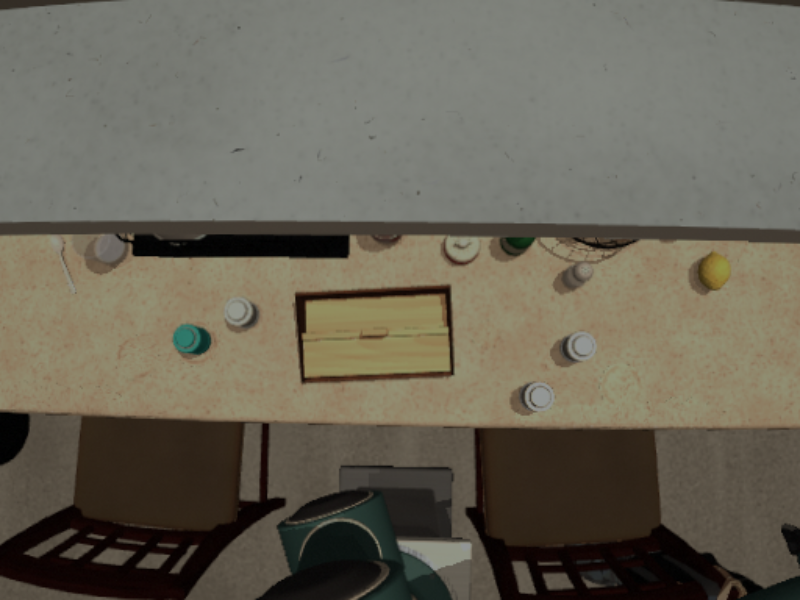

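View pics/side0b.png

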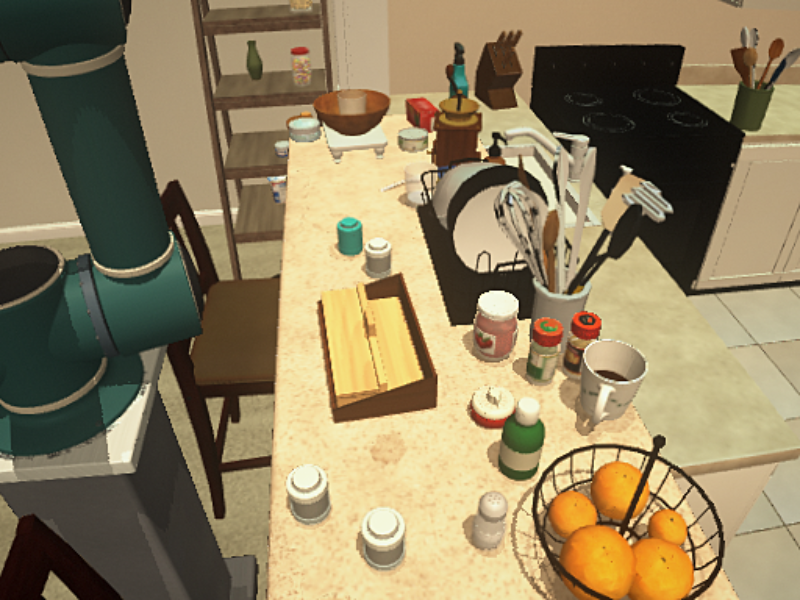

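Top view (800 px scale): canisters at (239,312), (580,346), (538,397). The turquoise look-alike is at (190,339), the rack in its caddy at (375,335) with the grip tab at (374,333), the timer at (462,247), the bottle at (517,240) and the shaker at (579,273). The side view shows the same three canisters, at (378,255), (383,535) and (308,490).

```bash
cat >> h.py <<'E'
def crops(im,pts,s=6,r=22):
    return np.hstack([cv2.resize(im['color'][int(v)-r:int(v)+r,int(u)-r:int(u)+r][:,:,::-1],None,fx=s,fy=s,interpolation=cv2.INTER_NEAREST) for u,v in pts])
E
python3 - <<'E'
from h import *
T=get_image('top');S=get_image('side')
c=[(153,200),(371,221),(344,254)]; s=[(242,161),(245,337),(197,308)]
m=np.vstack([crops(T,c),crops(S,s)])
cv2.imwrite('pics/can.png',m)
rk=cv2.resize(T['color'][175:255,180:300][:,:,::-1],None,fx=6.5,fy=6.5,interpolation=cv2.INTER_CUBIC);cv2.imwrite('pics/rack.png',rk)
for a,b in zip(c,s): print(ray(T,a,.07),ray(S,b,.06))
for u,v in [(462,247),(517,240),(579,273),(190,339)]: print(ray(T,(u*.64,v*.64),.05))
for u,v in [(493,395),(529,405),(491,497)]: print('side',ray(S,(u*.64,v*.64),[.048,.124,.08][[493,529,491].index(u)]))
E
```

```text
[0.54367301 0.25421432 0.07      ] [0.54721631 0.23628513 0.06      ]
[ 0.49557993 -0.33675086  0.07      ] [ 0.49597215 -0.34626881  0.06      ]
[ 0.40714151 -0.26347562  0.07      ] [ 0.41018377 -0.27146477  0.06      ]
[ 0.66934315 -0.13595131  0.05      ]
[ 0.68347893 -0.23404278  0.05      ]
[ 0.62526882 -0.34368552  0.05      ]
[0.49685319 0.3479032  0.05      ]
side [ 0.67651276 -0.14771602  0.048     ]
side [ 0.69312009 -0.24076255  0.124     ]
side [ 0.62470712 -0.33704855  0.08      ]
```

View pics/can.png

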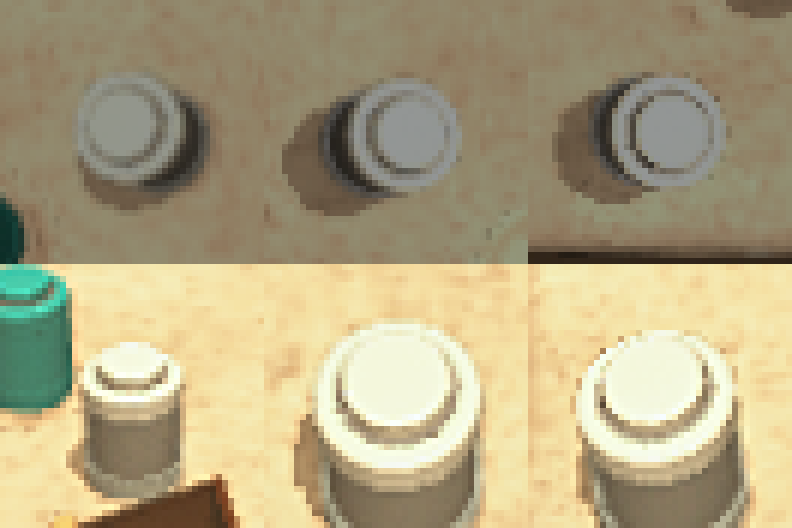

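View pics/rack.png

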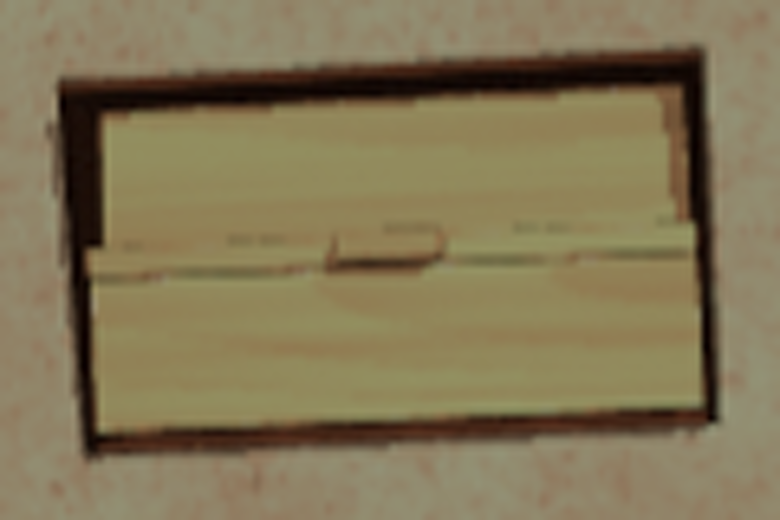

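Button-top centres in the crops: top (123,122), (145,132), (144,132); side (134,96), (134,116), (127,104). The low step is at the back in the rack picture, so it's the wrong way round, with the grip top near (388,247) and the rack turned slightly.

```bash
python3 - <<'E'
from h import *
T=get_image('top');S=get_image('side')
def tri(a,b):
    A=[];o=[]
    for im,uv in((T,a),(S,b)):
        e=np.array(im['eye']);d=ray(im,uv,0)-e;d/=np.linalg.norm(d);P=np.eye(3)-np.outer(d,d);A.append(P);o.append(P@e)
    return np.linalg.solve(sum(A),sum(o))
c=[(151.,197.8),(372.7,220.5),(345.5,253.5)]; s=[(241.8,154.5),(244.8,333.8),(195.7,302.8)]
for a,b in zip(c,s): print(ray(T,a,.07),ray(S,b,.07),tri(a,b))
f=lambda u,v,z:ray(T,(180+u/6.5-.5,175+v/6.5-.5),z)
print('grip',f(388,247,.088))
def L(n,p,q,z):
    a=f(*p,z);b=f(*q,z);d=a-b;print(n,a,b,'mid',(a+b)/2,'len',np.linalg.norm(d),'yaw deg',np.degrees(np.arctan2(-d[0],d[1])))
L('back top outer',(62,82),(702,47),.066);L('front lip outer',(90,457),(715,425),.024)
L('rail front',(95,277),(695,258),.062);L('rail ends top mid',(88,258),(696,238),.062)
L('rack front edge',(98,432),(702,410),.052)
E
```

```text
[0.54966757 0.26015009 0.07      ] [0.54890357 0.25670176 0.07      ] [0.54960107 0.26090059 0.06743348]
[ 0.49697562 -0.3413697   0.07      ] [ 0.49594378 -0.34593757  0.07      ] [ 0.49673247 -0.34275313  0.06502469]
[ 0.40850483 -0.26746959  0.07      ] [ 0.40883561 -0.26638443  0.07      ] [ 0.40873256 -0.26722474  0.07108566]
grip [0.51169496 0.01544121 0.088     ]
back top outer [0.5812329  0.15632131 0.066     ] [ 0.59954842 -0.11263843  0.066     ] mid [0.59039066 0.02184144 0.066     ] len 0.2695826408355494 yaw deg 3.895692374876218
front lip outer [0.42456981 0.14624891 0.024     ] [ 0.44337087 -0.12172913  0.024     ] mid [0.43397034 0.01225989 0.024     ] len 0.26863676107440626 yaw deg 4.013234890532274
rail front [0.49939669 0.13988574 0.062     ] [ 0.51141856 -0.11053736  0.062     ] mid [0.50540762 0.01467419 0.062     ] len 0.2507114989604634 yaw deg 2.748444583316894
rail ends top mid [0.50732679 0.1431434  0.062     ] [ 0.51975915 -0.11088912  0.062     ] mid [0.51354297 0.01612714 0.062     ] len 0.25433655250171905 yaw deg 2.801821613894348
rack front edge [0.43494857 0.13812467 0.052     ] [ 0.44887917 -0.11451669  0.052     ] mid [0.44191387 0.01180399 0.052     ] len 0.2530251341386157 yaw deg 3.1560830301866267
```

```bash
cat >> h.py <<'E'
def delta(p,a,q=None):
    "tool-frame shift and turn from the present pose to TCP p, pointing down, tool y at angle a (deg)"
    s=telemetry.read_state();a=np.radians(a);Rc=R.from_quat(s['ee_rot'])
    t=np.array([[-np.sin(a),np.cos(a),0],[np.cos(a),np.sin(a),0],[0,0,-1.]])
    print(np.round(Rc.inv().apply(np.array(p)-s['tcp_pos']),4),np.round((Rc.inv()*R.from_matrix(t.copy())).as_rotvec() if 0 else (Rc.inv()*R.from_matrix(t)).as_rotvec(),4))
E
sed -i 's/\[\[-np.sin(a),np.cos(a),0\],\[np.cos(a),np.sin(a),0\],\[0,0,-1.\]\]/[[-np.sin(a),np.cos(a),0],[np.cos(a),np.sin(a),0],[0,0,-1.]]/; s/\[0,0,-1.\]\])/[0,0,-1.]]).T/; s/(Rc.inv()\*R.from_matrix(t.copy())).as_rotvec() if 0 else //' h.py
python3 -c "
from h import *
delta([.512,.0155,.20],-87)"
```

```text
[ 0.4847 -0.5092  0.0393] [-0.0004  0.      0.3074]
```

Call:
move_arm(increments=[[[1,0.4847,-0.5092,0.0393,0,0,0.3074],[1,0.4847,-0.5092,0.0393,0,0,0.3074],[1,0.4847,-0.5092,0.0393,0,0,0.3074],[1,0.4847,-0.5092,0.0393,0,0,0.3074],[1,0.4847,-0.5092,0.0393,0,0,0.3074],[1,0.4847,-0.5092,0.0393,0,0,0.3074],[1,0.4847,-0.5092,0.0393,0,0,0.3074],[1,0.4847,-0.5092,0.0393,0,0,0.3074],[1,0.4847,-0.5092,0.0393,0,0,0.3074],[1,0.4847,-0.5092,0.0393,0,0,0.3074],[1,0.4847,-0.5092,0.0393,0,0,0.3074],[1,0.4847,-0.5092,0.0393,0,0,0.3074]]])

```text
t: 1.8
tcp_pos: [0.5125, 0.0183, 0.1996]
ee_rot: [1.0, 0.028, -0.0, -0.0]
force: [0.4, -1.0, -0.2]
opening: 1.002
finger_force: 0.0
```

```bash
python3 - <<'E'
from h import *
S=get_image('side')
cv2.imwrite('pics/rs.png',cv2.resize(S['color'][150:280,190:300][:,:,::-1],None,fx=4.6,fy=4.6,interpolation=cv2.INTER_CUBIC))
a=np.radians(3.2)
for x,y in((0,0),(.006,.022),(.006,-.022),(-.006,-.022),(-.006,.022)):
    p=proj(S,[.512+x*np.cos(a)-y*np.sin(a),.0155+x*np.sin(a)+y*np.cos(a),.088])[0];print((p-[190,150]+.5)*4.6)
delta([.512,.0155,.07],-87)
E
```

```text
[214.14142903 234.96124937]
[219.363452   209.04746052]
[231.17243027 259.08149187]
[208.72603589 261.85533686]
[197.68477916 211.64630877]
[-0.0008  0.0028  0.1296] [-0.0006  0.0005  0.0029]
```

View pics/rs.png

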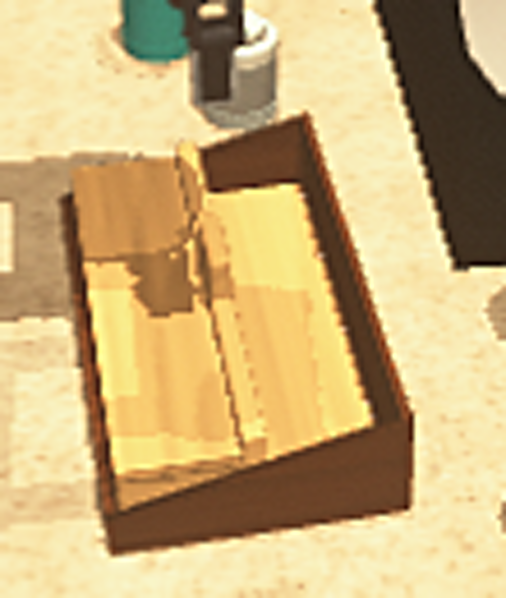

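The tab lies in the gripper's shadow around (215–230, 205–295), matching the prediction. I'm descending to grip it.

Call:
move_arm(increments=[[[1,-0.001,0.003,0.06,0,0,0],[1,-0.001,0.003,0.1,0,0,0],[1,-0.001,0.003,0.129,0,0,0],[1,-0.001,0.003,0.129,0,0,0],[1,-0.001,0.003,0.129,0,0,0],[-1,-0.001,0.003,0.129,0,0,0],[-1,-0.001,0.003,0.129,0,0,0],[-1,-0.001,0.003,0.129,0,0,0],[-1,-0.001,0.003,0.129,0,0,0],[-1,-0.001,0.003,0.129,0,0,0],[-1,-0.001,0.003,0.129,0,0,0],[-1,-0.001,0.003,0.129,0,0,0]]])

```text
t: 3.35
tcp_pos: [0.5116, 0.0147, 0.0728]
ee_rot: [1.0, 0.027, 0.001, -0.002]
force: [-6.4, 21.4, 15.0]
opening: 0.502
finger_force: 62.4
```

Call:
move_arm(increments=[[[-1,0,0,-0.005,0,0,0],[-1,0,0,-0.015,0,0,0],[-1,0,0,-0.03,0,0,0],[-1,0,0,-0.05,0,0,0],[-1,0,0,-0.07,0,0,0],[-1,0,0,-0.09,0,0,0],[-1,0,0,-0.105,0,0,0],[-1,0,0,-0.115,0,0,0],[-1,0,0,-0.12,0,0,0],[-1,0,0,-0.12,0,0,0],[-1,0,0,-0.12,0,0,0]]])

```text
t: 4.72
tcp_pos: [0.511, 0.0124, 0.1904]
ee_rot: [1.0, 0.026, -0.0, -0.0]
force: [0.6, -0.2, -2.8]
opening: 0.497
finger_force: 63.7
```

Call:
move_arm(increments=[[[-1,0,0,0,0,0,-0.13],[-1,0,0,0,0,0,-0.28],[-1,0,0,0,0,0,-0.43],[-1,0,0,0,0,0,-0.58],[-1,0,0,0,0,0,-0.73],[-1,0,0,0,0,0,-0.88],[-1,0,0,0,0,0,-1.03],[-1,0,0,0,0,0,-1.18],[-1,0,0,0,0,0,-1.33],[-1,0,0,0,0,0,-1.48],[-1,0,0,0,0,0,-1.57],[-1,0,0,0,0,0,-1.57]]])

```text
t: 6.22
tcp_pos: [0.511, 0.0124, 0.1905]
ee_rot: [0.689, 0.725, -0.0, -0.0]
force: [1.0, 0.0, -4.1]
opening: 0.498
finger_force: 63.7
```

Call:
move_arm(increments=[[[-1,0,0,0,0,0,-0.13],[-1,0,0,0,0,0,-0.28],[-1,0,0,0,0,0,-0.43],[-1,0,0,0,0,0,-0.58],[-1,0,0,0,0,0,-0.73],[-1,0,0,0,0,0,-0.88],[-1,0,0,0,0,0,-1.03],[-1,0,0,0,0,0,-1.18],[-1,0,0,0,0,0,-1.33],[-1,0,0,0,0,0,-1.48],[-1,0,0,0,0,0,-1.57],[-1,0,0,0,0,0,-1.57]]])

```text
t: 7.72
tcp_pos: [0.5111, 0.0124, 0.1908]
ee_rot: [-0.024, 1.0, 0.0, -0.0]
force: [-0.3, 0.1, -2.9]
opening: 0.5
finger_force: 63.7
```

```bash
python3 - <<'E'
from h import *
T=get_image('top');S=get_image('side')
save(T,'t1');save(S,'s1')
a=cv2.resize(T['color'][150:290,160:320][:,:,::-1],(800,700),interpolation=cv2.INTER_CUBIC)[:600]
b=cv2.resize(S['color'][80:290,170:320][:,:,::-1],None,fx=2.85,fy=2.85)
cv2.imwrite('pics/held_t.png',a);cv2.imwrite('pics/held_s.png',b)
s=telemetry.read_state();print(s['tcp_pos'],s['ee_rot'],s['force'],s['wrist_torque'],s['opening'])
E
```

```text
[0.5111532  0.01238994 0.19086776] [-2.36748134e-02  9.99719706e-01  7.66747384e-06 -1.10581107e-04] [ 1.16030815 -0.30596936 -2.90705626] [ 0.02632194 -0.02818423  0.02640539] 0.4988020045866609
```

View pics/held_t.png

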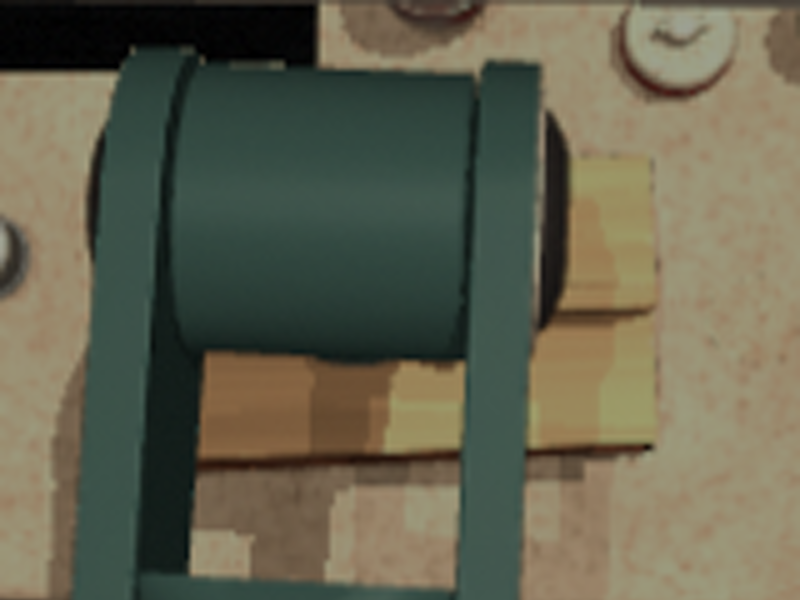

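View pics/held_s.png

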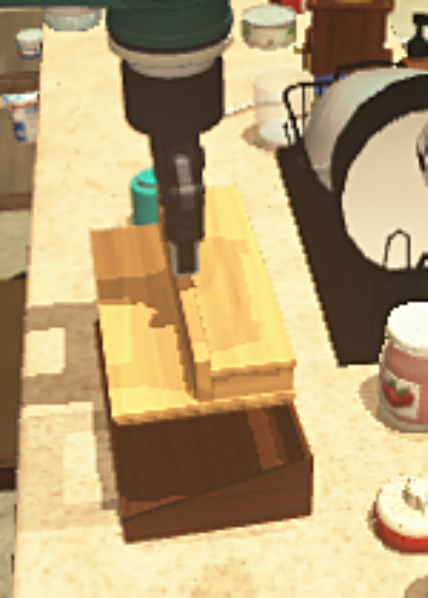

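The rack is held level with the high step now at the back. In the top crop its right end runs from (655,157) to (652,445); the side view agrees.

```bash
python3 - <<'E'
from h import *
T=get_image('top')
f=lambda u,v,z:ray(T,(160+u/5-.5,150+v/5-.5),z)
zb=.124
a=np.radians(2.7);c,s=np.cos(a),np.sin(a)
o=np.array([.5111,.0124])
for n,p,x,y,z in(('hi back right',(655,156),.07,-.128,.046),('low front right',(652,441),-.07,-.128,.014),('front left-ish',(200,458),-.07,None,.014)):
    w=f(*p,zb+z); d=w[:2]-o; print(n,'meas in rack frame',np.round([c*d[0]+s*d[1],-s*d[0]+c*d[1]],4),'model',x,y)
delta([.513,.017,.15],93.7)
E
```

```text
hi back right meas in rack frame [ 0.0672 -0.1298] model 0.07 -0.128
low front right meas in rack frame [-0.0708 -0.1247] model -0.07 -0.128
front left-ish meas in rack frame [-0.0728  0.1014] model -0.07 None
[-0.0021  0.0045  0.0409] [ 0.     -0.0002 -0.0166]
```

Call:
move_arm(increments=[[[-1,-0.003,0.0045,0,0,0,-0.0166],[-1,-0.003,0.0045,0.02,0,0,-0.0166],[-1,-0.003,0.0045,0.04,0,0,-0.0166],[-1,-0.003,0.0045,0.055,0,0,-0.0166],[-1,-0.003,0.0045,0.065,0,0,-0.0166],[-1,-0.003,0.0045,0.075,0,0,-0.0166],[-1,-0.003,0.0045,0.082,0,0,-0.0166],[-1,-0.003,0.0045,0.088,0,0,-0.0166],[-1,-0.003,0.0045,0.092,0,0,-0.0166],[-1,-0.003,0.0045,0.092,0,0,-0.0166]]])

```text
t: 9.12
tcp_pos: [0.5139, 0.0171, 0.0989]
ee_rot: [-0.034, 0.999, 0.0, -0.0]
force: [-0.1, 0.2, -3.3]
opening: 0.5
finger_force: 63.8
```

Call:
move_arm(increments=[[[-1,0,0,0.005,0,0,0],[-1,0,0,0.01,0,0,0],[-1,0,0,0.014,0,0,0],[-1,0,0,0.017,0,0,0],[-1,0,0,0.02,0,0,0],[-1,0,0,0.022,0,0,0],[-1,0,0,0.024,0,0,0],[-1,0,0,0.025,0,0,0],[-1,0,0,0.025,0,0,0]]])

```text
t: 10.25
tcp_pos: [0.514, 0.0171, 0.074]
ee_rot: [-0.034, 0.999, 0.0, -0.0]
force: [0.1, -0.7, -4.6]
opening: 0.5
finger_force: 63.8
```

Call:
move_arm(increments=[[[-1,0,0,0.001,0,0,0],[-1,0,0,0.0015,0,0,0],[-1,0,0,0.002,0,0,0],[-1,0,0,0.002,0,0,0]]])

```text
t: 10.75
tcp_pos: [0.5142, 0.0173, 0.0729]
ee_rot: [-0.034, 0.999, 0.0, 0.0]
force: [-3.6, 4.4, 7.6]
opening: 0.494
finger_force: 64.9
```

Call:
move_arm(increments=[[[0.3,0,0,-0.001,0,0,0],[1,0,0,-0.001,0,0,0],[1,0,0,-0.001,0,0,0],[1,0,0,-0.001,0,0,0],[1,0,0,-0.04,0,0,0],[1,0,0,-0.1,0,0,0],[1,0,0,-0.13,0,0,0],[1,0,-0.2,-0.13,0,0,0],[-1,0,-0.2,-0.13,0,0,0],[-1,0,-0.2,-0.13,0,0,0],[-1,0,-0.2,-0.13,0,0,0]]])

```text
t: 12.12
tcp_pos: [0.5271, -0.1856, 0.2016]
ee_rot: [-0.032, 0.999, -0.0, -0.0]
force: [0.3, 0.6, 1.0]
opening: 0.373
finger_force: 0.0
```

```bash
python3 - <<'E'
from h import *
T=get_image('top');S=get_image('side')
save(T,'t2');save(S,'s2')
a=cv2.resize(T['color'][150:280,80:400][:,:,::-1],None,fx=2.5,fy=2.5)
b=cv2.resize(S['color'][125:365,160:380][:,:,::-1],None,fx=1.1,fy=1.1)
m=np.zeros((a.shape[0]+b.shape[0],800,3),np.uint8);m[:a.shape[0],:a.shape[1]]=a;m[a.shape[0]:,:b.shape[1]]=b
cv2.imwrite('pics/after.png',m);s=telemetry.read_state();print(s['tcp_pos'],s['ee_rot'],s['opening'],s['force'],m.shape)
E
```

```text
[ 0.52726972 -0.18347461  0.20164078] [-3.27198119e-02  9.99464499e-01  1.73595718e-04 -3.15039124e-04] 0.19126723812116964 [-0.40705214  0.39919064 -0.44492579] (589, 800, 3)
```

View pics/after.png

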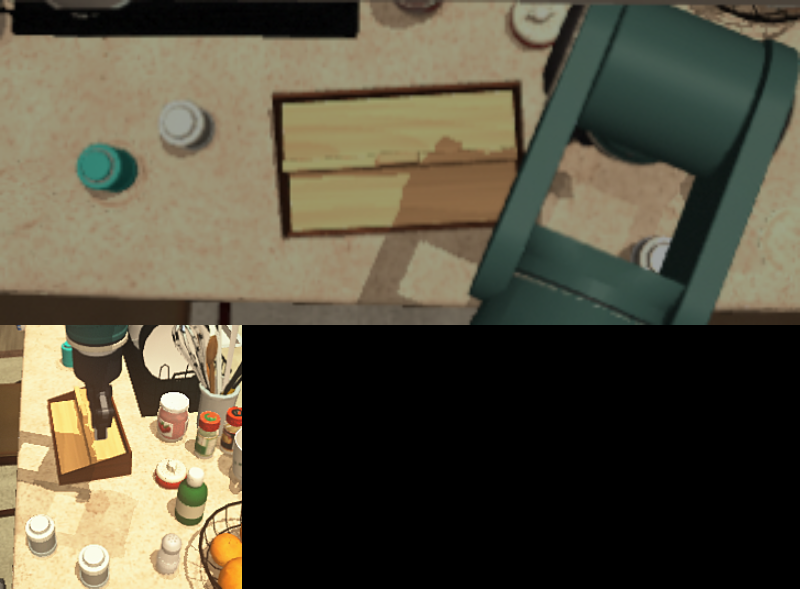

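Rack seated, high step at the back. Scene unchanged: canister at (182,123) in the crop, the other two where they were. Next, pressing.

```bash
python3 -c "
from h import *
delta([.497,-.343,.095],93)"
```

```text
[ 0.0406 -0.1572  0.1066] [ 0.0004 -0.0006  0.0131]
```

Call:
move_arm(increments=[[[-1,0.014,-0.053,0.03,0,0,0.013],[-1,0.027,-0.106,0.07,0,0,0.013],[-1,0.0406,-0.1572,0.1066,0,0,0.013],[-1,0.0406,-0.1572,0.112,0,0,0.013],[-1,0.0406,-0.1572,0.118,0,0,0.013],[-1,0.0406,-0.1572,0.121,0,0,0.013],[-1,0.0406,-0.1572,0.123,0,0,0.013],[-1,0.0406,-0.1572,0.123,0,0,0.013]]])

```text
t: 13.22
tcp_pos: [0.4979, -0.3415, 0.0795]
ee_rot: [-0.028, 1.0, -0.0, 0.0]
force: [-0.8, -0.2, -0.5]
opening: -0.0
finger_force: 0.0
```

Tip at ~0.0715. Pressing in about 2.5 mm.

Call:
move_arm(increments=[[[-1,0,0,0.0015,0,0,0],[-1,0,0,0.0025,0,0,0],[-1,0,0,0.003,0,0,0],[-1,0,0,0.003,0,0,0],[-1,0,0,0.003,0,0,0]]])

```text
t: 13.85
tcp_pos: [0.4978, -0.3421, 0.0767]
ee_rot: [-0.027, 1.0, -0.0, 0.0]
force: [-0.5, 1.0, 4.7]
opening: -0.003
finger_force: 2.5
```

Call:
move_arm(increments=[[[-1,0,0,0.0005,0,0,0],[-1,0,0,0.001,0,0,0],[-1,0,0,0.001,0,0,0]]])

```text
t: 14.22
tcp_pos: [0.4973, -0.342, 0.0747]
ee_rot: [-0.027, 1.0, 0.0, -0.0]
force: [0.6, 0.2, 0.5]
opening: 0.0
finger_force: 0.0
```

Call:
move_arm(increments=[[[-1,0,0,0.001,0,0,0],[-1,0,0,0.0025,0,0,0],[-1,0,0,0.0032,0,0,0],[-1,0,0,0.0032,0,0,0]]])

```text
t: 14.72
tcp_pos: [0.4975, -0.3421, 0.072]
ee_rot: [-0.027, 1.0, -0.0, 0.0]
force: [-0.8, -0.2, 4.0]
opening: 0.0
finger_force: 1.9
```

Call:
move_arm(increments=[[[-1,0,0,0.001,0,0,0],[-1,0,0,0.0015,0,0,0],[-1,0,0,0.0015,0,0,0]]])

```text
t: 15.1
tcp_pos: [0.4979, -0.3423, 0.0719]
ee_rot: [-0.027, 1.0, -0.0, 0.001]
force: [-5.0, 4.6, 16.7]
opening: -0.0
finger_force: 8.4
```

```bash
python3 -c "
from h import *
s=telemetry.read_state();print(s['tcp_pos'],s['force'],bot.tip_extent)
delta([.4087,-.267,.0785],93)"
```

```text
[ 0.49787787 -0.34234418  0.07194607] [-5.04128425  4.59124708 16.74450717] 0.008
[ 0.0849  0.0801 -0.0067] [-0.001   0.0011  0.0021]
```

Call:
move_arm(increments=[[[-1,0,0,-0.04,0,0,0],[-1,0.04,0.04,-0.04,0,0,0],[-1,0.085,0.08,-0.03,0,0,0],[-1,0.085,0.08,-0.015,0,0,0],[-1,0.085,0.08,-0.0085,0,0,0],[-1,0.085,0.08,-0.0085,0,0,0]]])

```text
t: 15.85
tcp_pos: [0.4088, -0.2672, 0.0784]
ee_rot: [-0.027, 1.0, 0.0, -0.0]
force: [0.2, 0.6, 1.0]
opening: -0.0
finger_force: 0.0
```

Call:
move_arm(increments=[[[-1,0,0,0.001,0,0,0],[-1,0,0,0.002,0,0,0],[-1,0,0,0.0025,0,0,0],[-1,0,0,0.0025,0,0,0]]])

```text
t: 16.35
tcp_pos: [0.4083, -0.2668, 0.0763]
ee_rot: [-0.027, 1.0, 0.0, 0.0]
force: [0.8, -1.0, 1.0]
opening: -0.001
finger_force: 0.5
```

Call:
move_arm(increments=[[[-1,0,0,0.0005,0,0,0],[-1,0,0,0.001,0,0,0],[-1,0,0,0.001,0,0,0]]])

```text
t: 16.73
tcp_pos: [0.4081, -0.2667, 0.0751]
ee_rot: [-0.027, 1.0, 0.0, -0.0]
force: [-0.1, 0.6, -0.5]
opening: -0.001
finger_force: 0.0
```

Call:
move_arm(increments=[[[-1,0,0,0.001,0,0,0],[-1,0,0,0.0025,0,0,0],[-1,0,0,0.0035,0,0,0],[-1,0,0,0.0035,0,0,0]]])

```text
t: 17.23
tcp_pos: [0.4082, -0.2668, 0.0717]
ee_rot: [-0.027, 1.0, 0.0, -0.0]
force: [1.1, 0.2, 0.1]
opening: -0.002
finger_force: 0.0
```

Call:
move_arm(increments=[[[-1,0,0,0.0007,0,0,0],[-1,0,0,0.0012,0,0,0],[-1,0,0,0.0012,0,0,0]]])

```text
t: 17.6
tcp_pos: [0.4083, -0.2668, 0.0706]
ee_rot: [-0.027, 1.0, 0.0, -0.0]
force: [0.4, 0.0, -0.3]
opening: 0.002
finger_force: 0.0
```

```bash
python3 - <<'E'
from h import *
delta([.5495,.2595,.0785],93)
T=get_image('top')
cv2.imwrite('pics/c1.png',crops(T,[(153,200)],10))
E
```

```text
[-0.1696  0.5179 -0.0079] [ 0.     -0.0001  0.002 ]
```

Call:
move_arm(increments=[[[-1,0,0,-0.06,0,0,0],[-1,0,0,-0.09,0,0,0],[-1,-0.1696,0.518,-0.09,0,0,0],[-1,-0.1696,0.518,-0.09,0,0,0],[-1,-0.1696,0.518,-0.09,0,0,0],[-1,-0.1696,0.518,-0.09,0,0,0],[-1,-0.1696,0.518,-0.09,0,0,0],[-1,-0.1696,0.518,-0.09,0,0,0],[-1,-0.1696,0.518,-0.09,0,0,0],[-1,-0.1696,0.518,-0.09,0,0,0],[-1,-0.1696,0.518,-0.09,0,0,0],[-1,-0.1696,0.518,-0.09,0,0,0]]])

```text
t: 19.15
tcp_pos: [0.5495, 0.2621, 0.16]
ee_rot: [-0.029, 1.0, -0.0, -0.0]
force: [-0.3, -0.0, -0.4]
opening: 0.001
finger_force: 0.0
```

```bash
python3 - <<'E'
from h import *
T=get_image('top');S=get_image('side')
delta([.5495,.2595,.0785],93)
m=np.hstack([cv2.resize(i['color'][:,:,::-1][y:y+130,x:x+130],(390,390)) for i,x,y in((T,90,150),(S,180,90))])
cv2.imwrite('pics/c1.png',m)
E
```

```text
[-0.0003 -0.0001  0.0817] [-0.0005 -0.0007  0.0028]
```

View pics/c1.png

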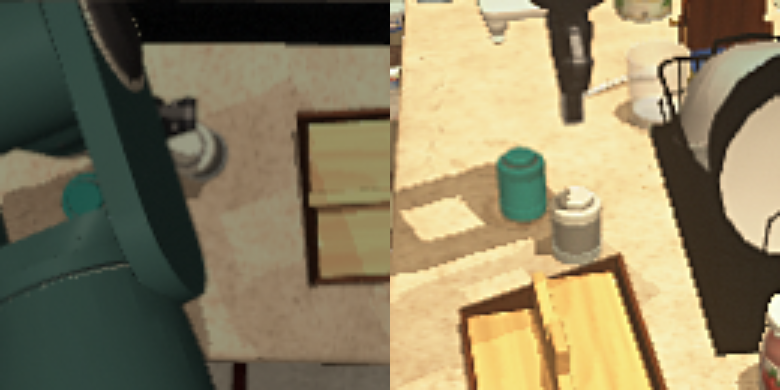

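Canister 1 hasn't moved: side button at (578,197) in the crop, under the tool. Pressing.

Call:
move_arm(increments=[[[-1,0,0,0.04,0,0,0],[-1,0,0,0.065,0,0,0],[-1,0,0,0.076,0,0,0],[-1,0,0,0.081,0,0,0],[-1,0,0,0.081,0,0,0]]])

```text
t: 19.88
tcp_pos: [0.5498, 0.2594, 0.0803]
ee_rot: [-0.027, 1.0, 0.0, 0.0]
force: [0.7, 0.2, 0.8]
opening: 0.001
finger_force: 0.0
```

Call:
move_arm(increments=[[[-1,0,0,0.001,0,0,0],[-1,0,0,0.002,0,0,0],[-1,0,0,0.0025,0,0,0],[-1,0,0,0.0025,0,0,0]]])

```text
t: 20.38
tcp_pos: [0.5496, 0.2597, 0.0774]
ee_rot: [-0.027, 1.0, 0.0, 0.0]
force: [1.7, 0.2, 3.0]
opening: 0.003
finger_force: 1.1
```

Call:
move_arm(increments=[[[-1,0,0,0.0005,0,0,0],[-1,0,0,0.001,0,0,0],[-1,0,0,0.001,0,0,0]]])

```text
t: 20.75
tcp_pos: [0.5493, 0.2596, 0.0759]
ee_rot: [-0.027, 1.0, -0.0, -0.0]
force: [0.2, -0.2, 1.5]
opening: 0.0
finger_force: 0.3
```

Call:
move_arm(increments=[[[-1,0,0,0.001,0,0,0],[-1,0,0,0.002,0,0,0],[-1,0,0,0.003,0,0,0],[-1,0,0,0.0042,0,0,0],[-1,0,0,0.0042,0,0,0]]])

```text
t: 21.38
tcp_pos: [0.5494, 0.2596, 0.0718]
ee_rot: [-0.027, 1.0, -0.0, -0.0]
force: [-0.1, -0.4, 0.7]
opening: -0.001
finger_force: 0.0
```

Call:
move_arm(increments=[[[-1,0,0,0.0006,0,0,0],[-1,0,0,0.0012,0,0,0],[-1,0,0,0.0012,0,0,0]]])

```text
t: 21.75
tcp_pos: [0.5494, 0.2597, 0.0707]
ee_rot: [-0.027, 1.0, 0.0, -0.0]
force: [-0.1, -0.2, 0.3]
opening: 0.002
finger_force: 0.0
```

```bash
python3 - <<'E'
from h import *
t=cv2.imread('pics/top0.png');s=cv2.imread('pics/side0.png')
g=lambda i,x,y,w,h,W:cv2.resize(i[y:y+h,x:x+w],(W,int(h*W/w)),interpolation=cv2.INTER_CUBIC)
A=g(s,170,50,140,110,400);B=g(t,20,140,140,110,400);C=g(t,370,140,142,110,400);D=g(s,280,170,142,110,400)
h=min(x.shape[0] for x in(A,B,C,D))-16
cv2.imwrite('pics/chk.png',np.vstack([np.hstack([A[:h],B[:h]]),np.hstack([C[:h],D[:h]])]))
delta([.5495,.2595,.026],93)
E
```

```text
[-0.     -0.0002  0.0447] [ 0.     -0.0001  0.002 ]
```

View pics/chk.png

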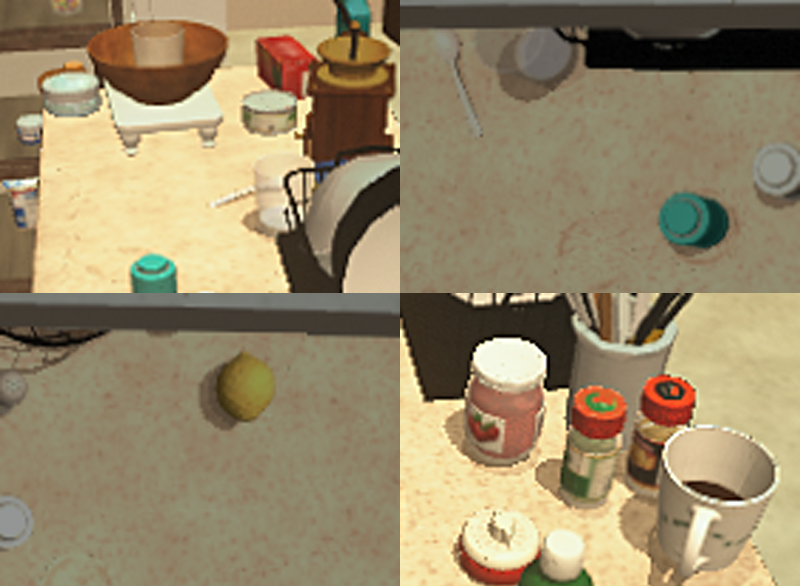

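That jar is a plain upturned glass (A/B crops, no lid button), so only three canisters are present: two worn, one good. Grasping canister 1 (worn).

Call:
move_arm(increments=[[[1,0,0,-0.03,0,0,0],[1,0,0,-0.04,0,0,0],[1,0,0,-0.04,0,0,0],[1,0,0,-0.04,0,0,0],[1,0,0,-0.04,0,0,0],[1,0,0,-0.01,0,0,0],[1,0,0,0.02,0,0,0],[1,0,0,0.04,0,0,0],[1,0,0,0.045,0,0,0],[1,0,0,0.045,0,0,0]]])

```text
t: 23.0
tcp_pos: [0.5497, 0.2598, 0.0261]
ee_rot: [-0.027, 1.0, 0.0, 0.0]
force: [0.1, 0.4, 0.3]
opening: 1.001
finger_force: 0.0
```

Call:
move_arm(increments=[[[-1,0,0,0,0,0,0],[-1,0,0,0,0,0,0],[-1,0,0,0,0,0,0],[-1,0,0,0,0,0,0],[-1,0,0,0,0,0,0],[-1,0,0,0,0,0,0]]])

```text
t: 23.75
tcp_pos: [0.55, 0.2599, 0.0269]
ee_rot: [-0.027, 1.0, 0.0, 0.001]
force: [-1.0, -0.3, 7.9]
opening: 0.595
finger_force: 63.0
```

Call:
move_arm(increments=[[[-1,0,0,-0.02,0,0,0],[-1,0,0,-0.06,0,0,0],[-1,0,0,-0.1,0,0,0],[-1,0,0,-0.1,0,0,0]]])

```text
t: 24.25
tcp_pos: [0.5508, 0.2602, 0.1305]
ee_rot: [-0.027, 1.0, 0.001, 0.003]
force: [0.1, 0.6, -2.9]
opening: 0.597
finger_force: 63.0
```

```bash
python3 -c "
from h import *
print(telemetry.read_state()['tcp_pos'])
delta([.470,.079,.0475],93.9)"
```

```text
[0.55076361 0.26020345 0.1304852 ]
[ 0.091  -0.1767  0.0821] [ 0.002   0.0057 -0.0136]
```

Call:
move_arm(increments=[[[-1,0.025,-0.05,-0.01,0,0,-0.0136],[-1,0.055,-0.1,-0.01,0,0,-0.0136],[-1,0.08,-0.15,-0.005,0,0,-0.0136],[-1,0.091,-0.1767,0,0,0,-0.0136],[-1,0.091,-0.1767,0.02,0,0,-0.0136],[-1,0.091,-0.1767,0.045,0,0,-0.0136],[-1,0.091,-0.1767,0.06,0,0,-0.0136],[-1,0.091,-0.1767,0.068,0,0,-0.0136],[-1,0.091,-0.1767,0.073,0,0,-0.0136],[-1,0.091,-0.1767,0.073,0,0,-0.0136]]])

```text
t: 25.5
tcp_pos: [0.4683, 0.0784, 0.0528]
ee_rot: [-0.034, 0.999, 0.0, 0.0]
force: [0.0, -0.4, -2.5]
opening: 0.598
finger_force: 63.5
```

Call:
move_arm(increments=[[[-1,-0.0015,0,0.002,0,0,0],[-1,-0.0015,0,0.004,0,0,0],[-1,-0.0015,0,0.0055,0,0,0],[-1,-0.0015,0,0.006,0,0,0],[-1,-0.0015,0,0.006,0,0,0]]])

```text
t: 26.12
tcp_pos: [0.4697, 0.0784, 0.047]
ee_rot: [-0.034, 0.999, 0.0, 0.0]
force: [-3.3, -0.8, 3.2]
opening: 0.598
finger_force: 64.0
```

Call:
move_arm(increments=[[[0.5,0,0,0,0,0,0],[1,0,0,0,0,0,0],[1,0,0,0,0,0,0],[1,0,0,0,0,0,0],[1,0,0,-0.03,0,0,0],[1,0,0,-0.07,0,0,0],[1,0,0,-0.11,0,0,0],[1,0,-0.06,-0.13,0,0,0],[1,0.03,-0.12,-0.13,0,0,0],[1,0.03,-0.15,-0.13,0,0,0],[1,0.03,-0.15,-0.13,0,0,0]]])

```text
t: 27.5
tcp_pos: [0.4497, -0.0751, 0.1768]
ee_rot: [-0.032, 0.999, -0.0, 0.0]
force: [-0.6, 1.0, -0.4]
opening: 0.994
finger_force: 0.0
```

```bash
python3 - <<'E'
from h import *
T=get_image('top');S=get_image('side');save(S,'s3')
m=np.hstack([cv2.resize(i['color'][:,:,::-1][y:y+h,x:x+w],(390,int(390*h/w))) for i,x,y,w,h in((T,180,160,210,170),(S,160,140,190,240*170//210*0+154))]) if 0 else cv2.resize(S['color'][130:370,160:400][:,:,::-1],(600,600))
cv2.imwrite('pics/p1.png',m)
delta([.4083,-.267,.026],93)
delta([.4972,-.342,.026],93)
E
```

```text
[ 0.0546 -0.1905  0.1506] [ 0.0003 -0.      0.0148]
[-0.0291 -0.2713  0.1506] [ 0.0003 -0.      0.0148]
```

View pics/p1.png

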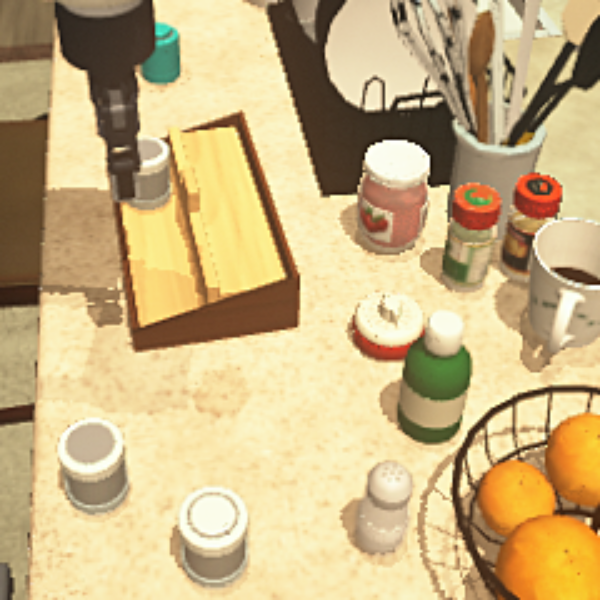

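Canister 1 stands on the low step. Canister 3's lid is flush (dark) at (92,447), canister 2's is still proud at (213,515), and the bystanders are untouched. A quick position check:

```bash
python3 - <<'E'
from h import *
S=get_image('side');T=get_image('top')
print(ray(S,(160+92*.4-.5,130+447*.4-.5),.062),ray(S,(160+213.5*.4-.5,130+515*.4-.5),.064))
E
```

```text
[ 0.40902993 -0.27347792  0.062     ] [ 0.49597275 -0.34566729  0.064     ]
```

Call:
move_arm(increments=[[[1,0.018,-0.06,0.02,0,0,0.015],[1,0.036,-0.12,0.04,0,0,0.015],[1,0.0545,-0.192,0.06,0,0,0.015],[1,0.0545,-0.192,0.08,0,0,0.015],[1,0.0545,-0.192,0.11,0,0,0.015],[1,0.0545,-0.192,0.135,0,0,0.015],[1,0.0545,-0.192,0.15,0,0,0.015],[1,0.0545,-0.192,0.15,0,0,0.015],[1,0.0545,-0.192,0.15,0,0,0.015]]])

```text
t: 28.82
tcp_pos: [0.4092, -0.2686, 0.0277]
ee_rot: [-0.027, 1.0, -0.0, 0.0]
force: [0.5, 0.1, 0.8]
opening: 1.0
finger_force: 0.0
```

Call:
move_arm(increments=[[[-1,0,0,0,0,0,0],[-1,0,0,0,0,0,0],[-1,0,0,0,0,0,0],[-1,0,0,0,0,0,0],[-1,0,0,0,0,0,0],[-1,0,0,0,0,0,0]]])

```text
t: 29.58
tcp_pos: [0.4089, -0.2687, 0.0275]
ee_rot: [-0.026, 1.0, -0.0, 0.0]
force: [-1.5, 3.2, 7.9]
opening: 0.596
finger_force: 61.9
```

Call:
move_arm(increments=[[[-1,0,0,-0.02,0,0,0],[-1,0,0,-0.06,0,0,0],[-1,0,0,-0.1,0,0,0],[-1,0,0,-0.1,0,0,0],[-1,0,0,-0.1,0,0,0]]])

```text
t: 30.2
tcp_pos: [0.4083, -0.2684, 0.1258]
ee_rot: [-0.026, 1.0, 0.0, -0.0]
force: [0.0, -0.1, -2.5]
opening: 0.601
finger_force: 63.3
```

```bash
python3 -c "
from h import *
print(telemetry.read_state()['tcp_pos'])
delta([.479,-.050,.0545],93.9)"
```

```text
[ 0.40831475 -0.268356    0.12581388]
[-0.0822  0.2143  0.0714] [ 0.0006 -0.0007 -0.0151]
```

Call:
move_arm(increments=[[[-1,-0.02,0.05,-0.01,0,0,-0.015],[-1,-0.04,0.105,-0.01,0,0,-0.015],[-1,-0.06,0.155,-0.01,0,0,-0.015],[-1,-0.0822,0.2143,-0.01,0,0,-0.015],[-1,-0.0822,0.2143,0,0,0,-0.015],[-1,-0.0822,0.2143,0.02,0,0,-0.015],[-1,-0.0822,0.2143,0.045,0,0,-0.015],[-1,-0.0822,0.2143,0.06,0,0,-0.015],[-1,-0.0822,0.2143,0.068,0,0,-0.015],[-1,-0.0822,0.2143,0.073,0,0,-0.015],[-1,-0.0822,0.2143,0.073,0,0,-0.015],[-1,-0.0822,0.2143,0.073,0,0,-0.015]]])

```text
t: 31.7
tcp_pos: [0.4797, -0.0503, 0.0543]
ee_rot: [-0.034, 0.999, -0.0, 0.0]
force: [0.3, 0.1, -2.7]
opening: 0.601
finger_force: 63.9
```

Call:
move_arm(increments=[[[-1,0,0,0.002,0,0,0],[-1,0,0,0.004,0,0,0],[-1,0,0,0.0055,0,0,0],[-1,0,0,0.006,0,0,0],[-1,0,0,0.006,0,0,0]]])

```text
t: 32.33
tcp_pos: [0.4794, -0.0502, 0.0477]
ee_rot: [-0.034, 0.999, 0.0, -0.0]
force: [0.3, 0.4, -2.4]
opening: 0.595
finger_force: 64.0
```

Call:
move_arm(increments=[[[-1,0,0,0.001,0,0,0],[-1,0,0,0.001,0,0,0],[0.5,0,0,0.001,0,0,0],[1,0,0,0.001,0,0,0],[1,0,0,0.001,0,0,0],[1,0,0,0.001,0,0,0],[1,0,0,-0.03,0,0,0],[1,0,0,-0.07,0,0,0],[1,0,0,-0.11,0,0,0],[1,0,-0.06,-0.13,0,0,0],[1,0,-0.12,-0.13,0,0,0],[1,0,-0.12,-0.13,0,0,0]]])

```text
t: 33.83
tcp_pos: [0.4873, -0.1731, 0.1776]
ee_rot: [-0.032, 0.999, -0.0, -0.0]
force: [-0.2, -1.1, -0.4]
opening: 0.995
finger_force: 0.0
```

```bash
python3 -c "
from h import *
S=get_image('side');save(S,'s4');print(np.abs(S['color'][330:350,230:262].astype(int)-cv2.imread('pics/s3.png')[330:350,230:262,::-1]).mean())
delta([.4975,-.3435,.0265],93)"
```

```text
0.6510416666666666
[ 0.001  -0.1725  0.1509] [ 0.0003 -0.0005  0.0128]
```

Canister 2 hasn't moved. Grasping it.

Call:
move_arm(increments=[[[1,0.001,-0.055,0.02,0,0,0.013],[1,0.001,-0.11,0.04,0,0,0.013],[1,0.001,-0.1725,0.06,0,0,0.013],[1,0.001,-0.1725,0.08,0,0,0.013],[1,0.001,-0.1725,0.11,0,0,0.013],[1,0.001,-0.1725,0.135,0,0,0.013],[1,0.001,-0.1725,0.15,0,0,0.013],[1,0.001,-0.1725,0.15,0,0,0.013],[1,0.001,-0.1725,0.15,0,0,0.013]]])

```text
t: 35.0
tcp_pos: [0.4988, -0.342, 0.0288]
ee_rot: [-0.028, 1.0, -0.0, 0.001]
force: [-0.3, -0.2, -0.2]
opening: 1.001
finger_force: 0.0
```

Call:
move_arm(increments=[[[-1,0,0,0,0,0,0],[-1,0,0,0,0,0,0],[-1,0,0,0,0,0,0],[-1,0,0,0,0,0,0],[-1,0,0,0,0,0,0],[-1,0,0,0,0,0,0]]])

```text
t: 35.75
tcp_pos: [0.4986, -0.3424, 0.0286]
ee_rot: [-0.027, 1.0, -0.0, 0.0]
force: [-1.5, 1.0, 5.7]
opening: 0.596
finger_force: 62.9
```

Call:
move_arm(increments=[[[-1,0,0,-0.02,0,0,0],[-1,0,0,-0.07,0,0,0],[-1,0,0,-0.12,0,0,0],[-1,0,0,-0.16,0,0,0],[-1,0,0,-0.16,0,0,0]]])

```text
t: 36.38
tcp_pos: [0.4991, -0.3428, 0.1926]
ee_rot: [-0.027, 1.0, -0.002, 0.002]
force: [0.6, 0.0, -3.2]
opening: 0.594
finger_force: 63.2
```

```bash
python3 - <<'E'
from h import *
print(telemetry.read_state()['tcp_pos'])
delta([.5565,-.010,.085],93.9)
S=get_image('side');T=get_image('top');save(S,'s5')
cv2.imwrite('pics/p2.png',cv2.resize(S['color'][130:370,160:400][:,:,::-1],(600,600)))
E
```

```text
[ 0.49907983 -0.342778    0.19261035]
[-0.0751  0.3295  0.1067] [-0.004   0.0047 -0.0131]
```

View pics/p2.png

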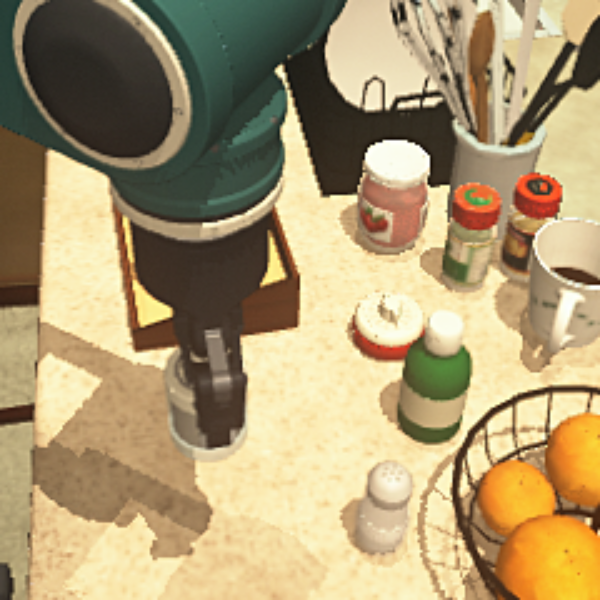

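Call:
move_arm(increments=[[[-1,-0.011,0.05,0,0,0,-0.013],[-1,-0.022,0.105,0,0,0,-0.013],[-1,-0.034,0.16,0,0,0,-0.013],[-1,-0.045,0.215,0,0,0,-0.013],[-1,-0.058,0.27,0,0,0,-0.013],[-1,-0.071,0.3295,0.01,0,0,-0.013],[-1,-0.071,0.3295,0.03,0,0,-0.013],[-1,-0.071,0.3295,0.06,0,0,-0.013],[-1,-0.071,0.3295,0.085,0,0,-0.013],[-1,-0.071,0.3295,0.098,0,0,-0.013],[-1,-0.071,0.3295,0.102,0,0,-0.013],[-1,-0.071,0.3295,0.102,0,0,-0.013]]])

```text
t: 37.98
tcp_pos: [0.5512, -0.0095, 0.0861]
ee_rot: [-0.034, 0.999, -0.0, 0.0]
force: [1.4, -0.9, -1.1]
opening: 0.595
finger_force: 63.6
```

Call:
move_arm(increments=[[[-1,-0.001,0,0.002,0,0,0],[-1,-0.001,0,0.004,0,0,0],[-1,-0.001,0,0.0055,0,0,0],[-1,-0.001,0,0.006,0,0,0],[-1,-0.001,0,0.006,0,0,0]]])

```text
t: 38.6
tcp_pos: [0.5522, -0.0091, 0.0807]
ee_rot: [-0.034, 0.999, -0.0, 0.0]
force: [-4.7, 0.2, 8.7]
opening: 0.598
finger_force: 64.6
```

Call:
move_arm(increments=[[[0.5,0,0,-0.0005,0,0,0],[1,0,0,-0.0005,0,0,0],[1,0,0,-0.0005,0,0,0],[1,0,0,-0.0005,0,0,0],[1,0,0,-0.03,0,0,0],[1,0,0,-0.08,0,0,0],[1,0,0,-0.14,0,0,0],[1,0,-0.06,-0.15,0,0,0],[1,0.05,-0.12,-0.15,0,0,0],[1,0.09,-0.18,-0.15,0,0,0],[1,0.09,-0.24,-0.15,0,0,0],[1,0.09,-0.3,-0.15,0,0,0]]])

```text
t: 40.1
tcp_pos: [0.4814, -0.2998, 0.2303]
ee_rot: [-0.034, 0.999, -0.0, 0.001]
force: [1.2, -0.6, 0.4]
opening: 1.0
finger_force: 0.0
```

Call:
move_arm(increments=[[[1,0,-0.05,0,0,0,0],[1,0,-0.1,0,0,0,0],[1,0,-0.15,0,0,0,0],[1,0,-0.15,0,0,0,0]]])

```text
t: 40.6
tcp_pos: [0.4919, -0.4502, 0.2284]
ee_rot: [-0.033, 0.999, 0.0, -0.001]
force: [-0.2, 1.0, -0.8]
opening: 0.999
finger_force: 0.0
```

```bash
python3 - <<'E'
from h import *
S=get_image('side');T=get_image('top')
a=cv2.resize(T['color'][160:270,150:330][:,:,::-1],(430,263));b=cv2.resize(S['color'][130:330,160:370][:,:,::-1],(525,500))
m=np.zeros((600,800,3),np.uint8);m[:263,:430]=a;m[263:,:][:337,:]=0
b=cv2.resize(S['color'][140:320,170:370][:,:,::-1],(370,333));m[265:598,:370]=b
c=cv2.resize(T['color'][130:290,60:420][:,:,::-1],(370,164));m[:164,430:]=c
d=cv2.resize(S['color'][165:260,210:310][:,:,::-1],(420,399),interpolation=cv2.INTER_CUBIC);m[200:599,375:795]=d
cv2.imwrite('pics/fin.png',m);print(telemetry.read_state()['tcp_pos'])
E
```

```text
[ 0.49225016 -0.44761611  0.22920252]
```

View pics/fin.png

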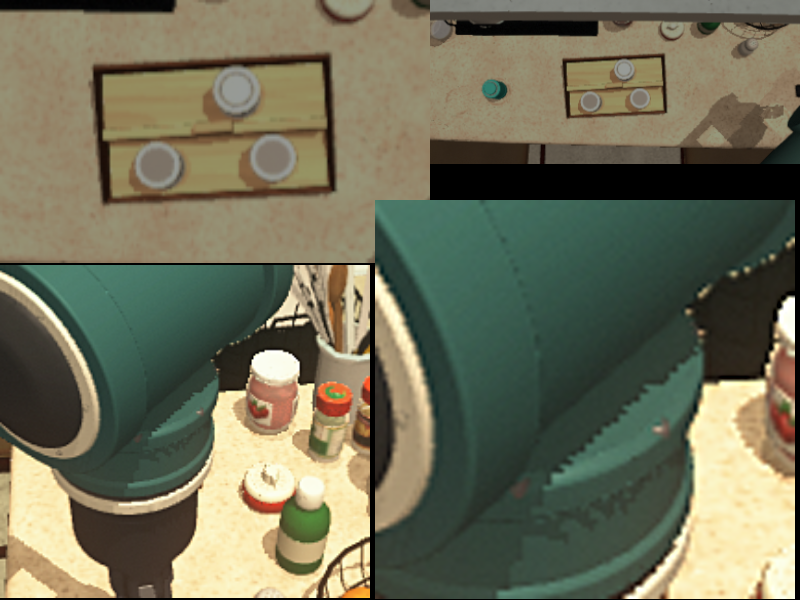

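The top view shows two flush-lidded canisters on the low front step at (158,165) and (272,157), and the proud-lidded one on the high step at (237,90). The rack is seated, the bystanders are untouched and the arm is clear.

```bash
python3 -c "
from workcell import job_done
print(job_done())"
```

```text
the job is handed in; nothing more can be done
None
```

The job is handed in, with no verdict returned: the rack is turned and seated with its high step at the back wall, all three canisters present were clicked down, the two worn ones stand on the low front step and the good one on the high back step, and the timer, bottle and shaker were not shifted.

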